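# Heft two canisters and put the full one in the tray

### The job

One of the two identical aluminium canisters on the bench holds the brass weight for the microscope, the other only foam: find out by lifting which is the heavy one. Set the heavy canister down gently and upright in the shallow steel tray, and leave the light one standing upright on the bench outside the tray; knock neither over.

Things in the scene. Friction and masses are not known exactly. Their poses are not given: they have to be found in the camera images.
- canister_a: closed round aluminium canister with knurled lid, standing upright, 50 mm in diameter (lid 51), 70 mm high. Origin: centre of its underside; z up through the lid. Its twin looks the same: one of the two (which one changes) holds a brass weight, 0.53 to 0.68 kg in all; the other foam, 0.12 kg. Grip it across the body 40 to 50 mm above its underside, with about 60 N
- canister_b: closed round aluminium canister with knurled lid, standing upright, 50 mm in diameter (lid 51), 70 mm high. Origin: centre of its underside; z up through the lid. Its twin looks the same: one of the two (which one changes) holds a brass weight, 0.53 to 0.68 kg in all; the other foam, 0.12 kg. Grip it across the body 40 to 50 mm above its underside, with about 60 N
- tray: a shallow square open steel tray, fixed to the bench: 120 x 120 mm outside, 16 mm high, walls and floor 3 mm thick, so its inner floor is 3 mm above its origin and 114 mm wide. Origin: centre of its underside; x and y run along its sides, z up. To the right of the work an eyepiece on a stand overhangs x 0.30 to 0.48, y -0.19 to -0.12 up to z = 0.35: come in above it

How it is judged (in metres and radians):
At the end, for the whole second after the job is handed in: The heavy canister stands still and upright (within 7 degrees) with its weight (over 3.2 N) on the tray, within 48 mm of the tray's centre; the light one stands still and upright (within 7 degrees) on the bare bench, its centre over 80 mm from the tray's centre (((contact force between canister_a and tray above 3.2 N and horizontal distance between canister_a and tray below 0.048 m and angle between each of canister_a, canister_b's own z axis and vertical below 0.12 rad and linear speed of each of canister_a, canister_b below 0.02 m/s and height (world z) of canister_b between -0.01 and 0.01 m and horizontal distance between canister_b and tray above 0.08 m) or (contact force between canister_b and tray above 3.2 N and horizontal distance between canister_b and tray below 0.048 m and angle between each of canister_b, canister_a's own z axis and vertical below 0.12 rad and linear speed of each of canister_b, canister_a below 0.02 m/s and height (world z) of canister_a between -0.01 and 0.01 m and horizontal distance between canister_a and tray above 0.08 m))); the robot touches nothing.
It fails at once if a canister is tipped more than 45 degrees (angle between any of canister_a, canister_b's own z axis and vertical above 0.785 rad).
It fails at once if a canister is dropped or rammed into the tray (more than 60 N between them) (contact force between any of canister_a, canister_b and tray above 60 N).
It also fails if it takes over 51 s, if anything falls off the work surface, if the arm or the gripper's body presses on something with over 40 N, if the wrist force passes 120 N, or if a joint passes its speed limit or range.

### The arm

A 6-joint arm with a two-finger parallel gripper is mounted at the origin on a cart in front of the work surface, level with it; the furniture and walls round the work are solid. World frame = base frame: x ahead of the robot, y to its left, z up, the work surface at z = 0. Lengths are in mm, angles in rad, forces in N, time in s.
With the tool pointing down it reaches from about 425 to 950 mm from the base axis. Payload 3.5 kg.
Tool frame: the origin (TCP) lies between the finger pads; the fingertips stand 14 mm ahead of it and the grasp point (between the pads) lies 5 mm behind it; z points along the fingers, y is the line along which they close (so a half turn about z gives the same grasp; the last joint's range is limited). The gripper opens to 85 mm and grips with 20 to 120 N. Pads are 22 mm wide; open, the fingers measure 114 mm over their backs; the gripper's body (76 mm by 85 mm) begins 54 mm behind the grasp point. The pads swing forward as they close: fully open they stand 13 mm farther back than shut.
Start: joints at [-1.403, 0.286, 1.577, -0, 1.279, -0.15], TCP at [210.946, -641.177, 245.325] pointing down, gripper open.
Joint ranges: [-2.77, 2.77], [-0.9, 2.22], [0.21, 2.48], [-1.53, 4.67], [0.24, 2.81], [-2.84, 2.84]. Speed limits (rad/s): [2.79, 2.79, 3.14, 3.14, 3.14, 3.14].

### API

Orientations are given as a unit quaternion [x, y, z, w].
In Python, from workcell import sensors, vision, arm gives the robot as it stands. The module is installed in compiled form; this text tells all that it offers.
- The arm moves only by the tool servo_tool, never from a script. Its argument "moves" is a list that holds one entry, the list of rows, each a list of 6 numbers: the shift along the tool's x, y, z in mm, then the turn, a rotation vector about the tool's x, y, z in degrees. A call has exactly 5 rows; each row shifts and turns the commanded pose from where the row before left it, along the tool's axes as they then stand; what a row does not reach is not made up. A row lasts 1/8 s, in which the tool goes at most 62.5 mm and 10.7 degrees, less where a joint would pass 70% of its speed; a pose out of reach is approached as far as the arm can. A call is refused whole if a number of a shift passes 62.5 or a number of a turn 10.7, either way. A call with a gripper value outside its range is refused whole. "grip" is the finger opening in mm, from 0 to 85.4, set as the call begins (left out, the last holds). The fingers move at their own pace and stop on an object; the grip force is fixed at half the most. Time passes only in rows, so rows that do not move let the fingers close, or fill a call up. It gives the time, the measured TCP pose, the force, the opening and the grip force at its end, in the units of the state.
- sensors.read_state(): the state, without advancing time (a new reading comes with each control period).
- vision.camera(name): name is "side" or "top"; returns a dict with "img" (420x560x3 uint8, red, green, blue), "fovy" (degrees; the focal length in pixels is half the picture's height over the tangent of half this angle, whatever the lens; pixels are square), "cx", "cy" (the principal point, pixels), "dist_coeffs" ([k1, k2, p1, p2, k3] as OpenCV has them; the pictures are not rectified), "R" (3x3) and "t" (3): a world point X has camera coordinates R X + t. Camera axes: x right, y down, z forward; pixel columns grow to the right and rows downward; lengths in mm; the calibration is good to about 2 mm. A picture is of the moment at which its call begins. There is no depth.
- arm.sign_off(): hands the job in; it is judged then, once.
Trained networks look in a picture, given as the dict that the camera call returned (one of the last four; its "shot" number tells which), for a name from the list of things; names that differ only in an ending like _2 or _b are one class to them, and where a whole thing is asked for, a point or a joint stands for the part that bears it (a point fixed in the world has none). Each returns a list of dicts, best first, with "score" (0 to 1); they miss things now and then, are a little off and sometimes report something else, mostly with a low value. They report only what shows in the picture. A call takes as long as a camera call.
- vision.search_frame(picture, target): "position" ([x, y, z] in mm, in world coordinates, good to about 4 mm: the middle of the surface that is visible of it).
- vision.masks_of(picture, target): "pixels" (420x560 bool, what is visible of it).
The state is a dict: "time": time; "qpos": joint angles; "joint_velocities": joint speeds; "joint_torque": joint torques, N m; "position": TCP position; "eef_rot": TCP orientation; "force": force on the tool from outside, world axes, zero at the start; "torque": the same for the moment, N m; "opening": opening from 0.0 (shut) to 1.0 (fully open); "grip_force": force on a finger pad.
Only numpy, scipy, OpenCV 4.12 (cv2) and the standard library are available. Lean on these libraries where they do the work, as an engineer would, in place of code of your own. Each camera call takes 0.05 s, during which the arm holds its last target. There are 200 camera calls.

## Working session

There is one attempt and no reset: what is moved stays moved. The work goes in short steps, Python scripts to look and compute and a tool call to move; the robot and the scene stay as the last step left them, time stands still between calls to the robot, and variables do not carry over. Pictures are saved under pics/ and viewed, at most 10 in all, crops included, and the job is handed in when it is done.

Besides the shell and the picture viewer there is one more tool, called in YAML: its name, and indented under it one key for each argument. servo_tool: Moves the arm, as the interface text tells. Its arguments: {"type":"object","properties":{"moves":{"type":"array"},"grip":{"type":"number"}},"required":["moves"]}

```bash
mkdir -p pics; python3 - <<'E'
from workcell import sensors, vision
import cv2
s=sensors.read_state(); print(s)
for n in("side","top"):
    p=vision.camera(n); cv2.imwrite(f"pics/{n}0.png",p["img"][:,:,::-1])
    print(n,(-p["R"].T@p["t"]).round())
    for t in("canister_a","tray"):
        for d in vision.search_frame(p,t): print(t,d["score"],d["position"])
        for d in vision.masks_of(p,t):
            import numpy as np
            y,x=np.nonzero(d["pixels"]); print(" mask",d["score"],x.min(),x.max(),y.min(),y.max())
E
python3 -c "
import cv2,numpy as np
a=cv2.imread('pics/side0.png');b=cv2.imread('pics/top0.png')
cv2.imwrite('pics/both.png',cv2.resize(np.hstack([a,b]),(800,300)))"
```

```text
{'time': 0.0, 'qpos': array([-1.40304493e+00,  2.87213919e-01,  1.57819851e+00, -8.51981049e-06,
        1.27858001e+00, -1.50006324e-01]), 'joint_velocities': array([-0.00056216, -0.00026872, -0.00016759, -0.00130115, -0.00165423,
        0.00041293]), 'joint_torque': array([ 1.46029692e-03, -4.05971789e+01, -2.92630059e+01, -4.76533671e-05,
        5.76057384e-03, -1.23283730e-06]), 'position': array([ 210.81122389, -640.57407217,  243.90331313]), 'eef_rot': array([ 9.87404375e-01,  1.58212392e-01, -1.47236213e-05, -1.19980756e-03]), 'force': array([-1.01711339,  0.37802058,  0.26687892]), 'torque': array([-0.01713909,  0.01362774, -0.00847494]), 'grip_force': 0.0, 'opening': 1.0011812328860796}
side [ 73. 653. 580.]
canister_a 0.9 [449.5, 83.1, 51.5]
canister_a 0.6 [445.7, 252.5, 58.7]
 mask 0.89 267 293 228 269
 mask 0.74 318 343 190 227
 mask 0.64 214 284 189 238
tray 0.95 [610.2, 179.1, -1.6]
 mask 0.92 213 285 189 238
top [402. 171. 878.]
canister_a 0.97 [460.3, 240.6, 70.0]
canister_a 0.65 [456.3, 67.5, 69.1]
 mask 0.91 210 243 252 284
 mask 0.72 317 350 251 282
tray 0.75 [612.8, 179.0, 2.9]
 mask 0.81 228 302 145 219
```

View pics/top0.png

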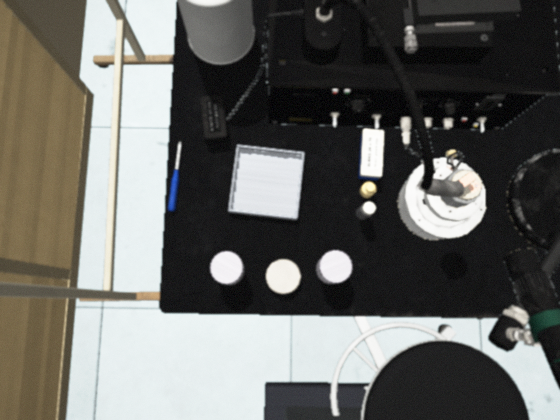

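View pics/side0.png

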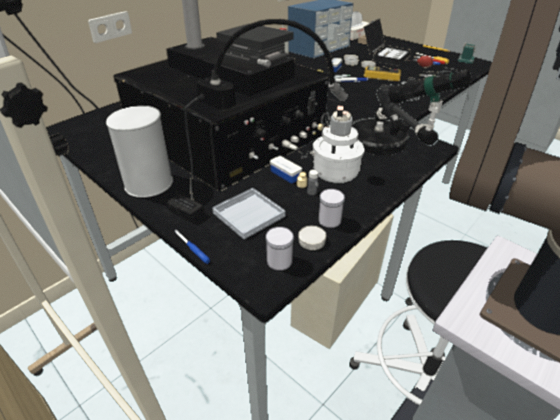

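Top view: canisters are at about (227,268) and (334,267), with a low cream dish between them at (283,277) and the tray at (266,182). The side view agrees. Next I'll fit the positions by matching projected outlines to the mask boxes.

```bash
cat > h.py <<'E'
import numpy as np, cv2
from scipy.optimize import least_squares
from workcell import sensors, vision
def proj(p,X):
    f=p["img"].shape[0]/2/np.tan(np.radians(p["fovy"])/2)
    K=np.array([[f,0,p["cx"]],[0,f,p["cy"]],[0,0,1]])
    return cv2.projectPoints(np.float64(X),cv2.Rodrigues(np.array(p["R"]))[0],np.float64(p["t"]),K,np.float64(p["dist_coeffs"]))[0][:,0]
a=np.linspace(0,2*np.pi,60)
cyl=np.array([[25*np.cos(t),25*np.sin(t),z] for t in a for z in(0,70)])
def box(u): return np.r_[u.min(0),u.max(0)]
def mbox(m): y,x=np.nonzero(m); return np.r_[x.min()-.5,y.min()-.5,x.max()+.5,y.max()+.5]
def square(c,s=120,z=16):
    q=np.array([[i,j] for i in(-1,1) for j in(-1,1)])*s/2
    R=np.array([[np.cos(c[2]),-np.sin(c[2])],[np.sin(c[2]),np.cos(c[2])]])
    return np.array([[*(R@v+c[:2]),zz] for v in q for zz in(0,z)])
def fit(p,m,c0,z0=0):
    r=least_squares(lambda c: box(proj(p,cyl+[c[0],c[1],z0]))-mbox(m),c0); return r.x.round(1),r.fun.round(1)
E
python3 - <<'E'
from h import *
for n in("side","top"):
    p=vision.camera(n)
    for d in vision.masks_of(p,"canister_a"):
        for c0 in((460,240),(456,70)):
            if abs(box(proj(p,cyl+[*c0,0]))-mbox(d["pixels"])).max()<15: print(n,fit(p,d["pixels"],c0))
    d=vision.masks_of(p,"tray")[0]["pixels"]
    hull=cv2.convexHull(np.argwhere(d)[:,::-1].astype(np.int32))
    def e(c):
        h=cv2.convexHull(proj(p,square(c)).astype(np.float32))
        return [cv2.pointPolygonTest(h,tuple(map(float,q[0])),True) for q in hull]
    r=least_squares(e,[612,179,.05],diff_step=1e-3); print(n,"tray",r.x.round(3),abs(r.fun).max())
    # gooseneck heights
    if n=="top":
        for q in ([300,-190,350],[480,-120,350],[300,-190,0],[480,-120,0]): print(proj(p,[q]).round())
E
```

```text
side (array([460. ,  64.3]), array([-0.5, -0.6,  0.5,  0.5]))
side (array([455.6, 239.8]), array([ 0.1, -0.5, -0.1,  0.4]))
side tray [ 6.10057e+02  1.79627e+02 -1.00000e-01] 0.7277131235224212
top (array([456.6, 240. ]), array([ 0.2, -0. , -0.2,  0. ]))
top (array([461.2,  65.3]), array([-0.2, -0. ,  0.2,  0. ]))
top tray [ 6.11913e+02  1.78357e+02 -1.08000e-01] 0.9125629048558288
[[627. 411.]]
[[543. 232.]]
[[482. 368.]]
[[436. 260.]]
```

servo_tool:
  moves:
    - [[0,0,-50,0,0,0],[0,-10,-50,0,0,0],[0,-40,-50,0,0,0],[0,-50,-40,0,0,0],[0,-50,0,0,0,0]]

```text
time: 1.42
position: [164.5, -500.3, 438.5]
eef_rot: [0.987, 0.158, -0.0, 0.005]
force: [0.1, 0.7, 0.4]
opening: 1.003
grip_force: 0.0
```

servo_tool:
  moves:
    - [[0,-58,0,0,0,0],[60,-3.9,0,0,0,-7.4],[60,-3.9,0,0,0,-7.4],[60,-3.9,0,0,0,-7.4],[60,-3.9,0,0,0,-7.4]]

```text
time: 2.05
position: [347.4, -314.6, 433.3]
eef_rot: [0.913, 0.407, 0.0, 0.0]
force: [0.9, 0.4, -1.1]
opening: 1.001
grip_force: 0.0
```

servo_tool:
  moves:
    - [[60,-3.9,0,0,0,-7.4],[60,-3.9,0,0,0,-7.4],[60,-3.9,0,0,0,-7.4],[60,-3.9,0,0,0,-7.4],[60,-3.9,0,0,0,-7.4]]

```text
time: 2.68
position: [465.2, -43.2, 433.2]
eef_rot: [0.737, 0.676, 0.0, 0.0]
force: [1.1, -0.2, 0.5]
opening: 0.998
grip_force: 0.0
```

servo_tool:
  moves:
    - [[54,-7,0,0,0,0],[53,-7.5,30,0,0,0],[0,0,62,0,0,0],[0,0,62,0,0,0],[0,0,62,0,0,0]]

```text
time: 3.3
position: [460.0, 63.1, 215.8]
eef_rot: [0.738, 0.675, 0.001, 0.001]
force: [0.0, 0.6, -0.0]
opening: 0.998
grip_force: 0.0
```

servo_tool:
  moves:
    - [[0,0,60,0,0,0],[0,0,20,0,0,0],[0,0,0,0,0,0],[0,0,0,0,0,0],[0,0,0,0,0,0]]

```text
time: 3.92
position: [461.5, 62.6, 139.2]
eef_rot: [0.738, 0.674, 0.001, 0.001]
force: [-0.0, 0.2, 0.6]
opening: 0.998
grip_force: 0.0
```

```bash
python3 - <<'E'
from h import *
s=sensors.read_state(); print(s["position"],s["eef_rot"],s["qpos"],s["force"])
p=[vision.camera(n)["img"][:,:,::-1] for n in("side","top")]
cv2.imwrite("pics/c1.png",np.hstack([p[0][100:380,150:450],p[1][100:380,150:450]]))
E
```

```text
[461.49914762  62.62386147 139.18138831] [0.73840027 0.67435985 0.00134139 0.00142751] [-8.35230591e-02 -6.63769073e-02  2.16852469e+00  3.24763873e-05
  1.03552726e+00  7.05841756e-03] [-0.04460666  0.18727942  0.64023841]
```

View pics/c1.png

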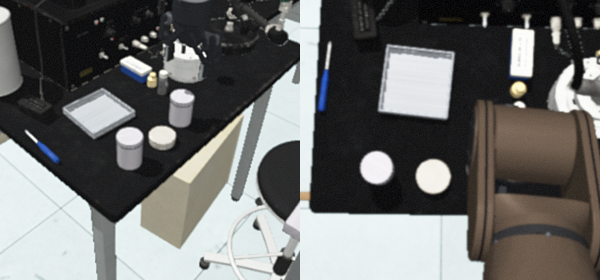

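The tool hovers over canister B, which hides it from the top camera. In the side view the fingers look displaced from the can at crop (181,105), so I'll check with the projection.

```bash
python3 - <<'E'
from h import *
p=vision.camera("side")
u=proj(p,[[461.5,62.6,125],[461.5,62.6,70],[461.5,62.6,0],[505,60,130],[418,65,130]]);print(u.round(),(u-[150,100]).round())
im=p["img"][100:240,250:450,::-1]
cv2.imwrite("pics/c2.png",cv2.resize(im,None,fx=4,fy=4,interpolation=cv2.INTER_CUBIC))
E
```

```text
[[335. 174.]
 [332. 195.]
 [330. 219.]
 [319. 164.]
 [351. 180.]] [[185.  74.]
 [182.  95.]
 [180. 119.]
 [169.  64.]
 [201.  80.]]
```

View pics/c2.png

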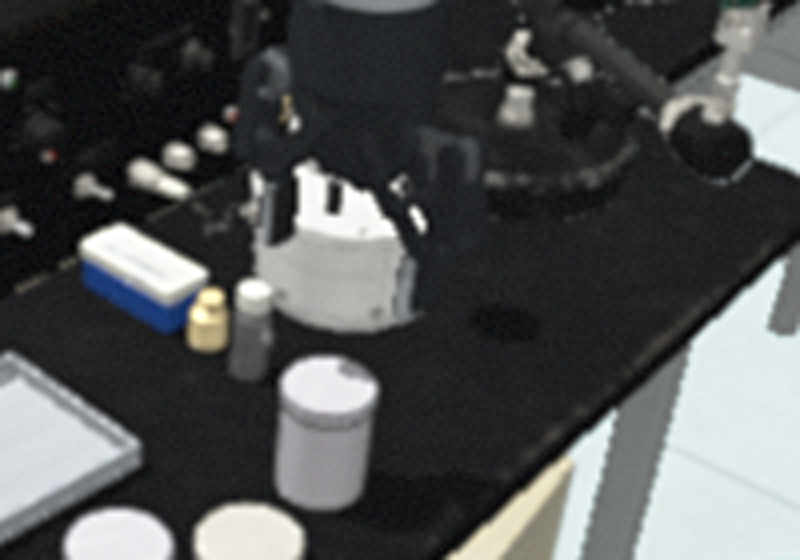

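The fingertips, at about zoom (275,230) and (405,300), straddle the can as predicted. Descending, then gripping.

servo_tool:
  moves:
    - [[2,0,30,0,0,0],[0,0,30,0,0,0],[0,0,25,0,0,0],[0,0,14,0,0,0],[0,0,0,0,0,0]]

```text
time: 4.7
position: [459.8, 64.7, 37.7]
eef_rot: [0.738, 0.674, -0.001, -0.001]
force: [0.4, -0.2, 0.0]
opening: 1.0
grip_force: 0.0
```

servo_tool:
  moves:
    - [[0,0,0,0,0,0],[0,0,0,0,0,0],[0,0,0,0,0,0],[0,0,0,0,0,0],[0,0,0,0,0,0]]
  grip: 0

```text
time: 5.32
position: [461.1, 64.7, 39.5]
eef_rot: [0.738, 0.674, 0.001, 0.001]
force: [-2.0, 0.3, 5.6]
opening: 0.576
grip_force: 61.4
```

Gripped. Lifting 30 mm to weigh.

servo_tool:
  moves:
    - [[0,0,-10,0,0,0],[0,0,-10,0,0,0],[0,0,-10,0,0,0],[0,0,0,0,0,0],[0,0,0,0,0,0]]

```text
time: 5.95
position: [460.1, 64.7, 68.1]
eef_rot: [0.738, 0.674, -0.0, -0.0]
force: [0.4, 0.1, -1.2]
opening: 0.582
grip_force: 62.1
```

servo_tool:
  moves:
    - [[0,0,0,0,0,0],[0,0,0,0,0,0],[0,0,0,0,0,0],[0,0,0,0,0,0],[0,0,0,0,0,0]]

```text
time: 6.58
position: [460.3, 64.7, 68.1]
eef_rot: [0.738, 0.674, -0.0, -0.0]
force: [-0.0, 0.3, -0.3]
opening: 0.58
grip_force: 62.1
```

```bash
python3 -c "
from h import *
for i in range(3):
    s=sensors.read_state(); print(s['force'],s['position'],s['opening']); vision.camera('side')"
```

```text
[-0.01093645  0.28650334 -0.29527488] [460.29825066  64.71892346  68.14679447] 0.580120553102772
[-0.20694587 -0.17258351 -0.70713178] [460.28856437  64.70467714  68.16296567] 0.5805593155495752
[ 0.61317727 -0.49502041 -0.92952754] [460.29701675  64.70854903  68.17081542] 0.5759560097772691
```

About -1 N with the grip still closed on 50 mm means this can is the light one. Putting it back.

servo_tool:
  moves:
    - [[0,0,10,0,0,0],[0,0,10,0,0,0],[0,0,6,0,0,0],[0,0,3,0,0,0],[0,0,0.5,0,0,0]]

```text
time: 7.35
position: [459.6, 64.8, 39.6]
eef_rot: [0.738, 0.675, -0.002, -0.001]
force: [-8.4, -0.2, 13.1]
opening: 0.579
grip_force: 62.8
```

servo_tool:
  moves:
    - [[0,0,0,0,0,0],[0,0,0,0,0,0],[0,0,0,0,0,0],[0,0,0,0,0,0],[0,0,0,0,0,0]]
  grip: 85

```text
time: 7.98
position: [460.3, 64.7, 38.6]
eef_rot: [0.738, 0.674, -0.0, -0.0]
force: [0.3, 1.4, -0.3]
opening: 1.001
grip_force: 0.0
```

servo_tool:
  moves:
    - [[0,0,-40,0,0,0],[0,0,-60,0,0,0],[58,-6.6,0,0,0,0],[58,-6.6,0,0,0,0],[58.4,-6.6,0,0,0,0]]

```text
time: 8.6
position: [456.4, 241.8, 139.2]
eef_rot: [0.739, 0.674, 0.001, 0.0]
force: [1.4, -0.5, 0.3]
opening: 0.995
grip_force: 0.0
```

servo_tool:
  moves:
    - [[0,0,0,0,0,0],[0,0,0,0,0,0],[0,0,30,0,0,0],[0,0,20,0,0,0],[0,0,0,0,0,0]]

```text
time: 9.22
position: [455.1, 238.2, 86.8]
eef_rot: [0.739, 0.673, -0.002, -0.001]
force: [0.4, -0.6, 0.4]
opening: 0.995
grip_force: 0.0
```

```bash
python3 - <<'E'
from h import *
s=sensors.read_state(); print(s["position"],s["eef_rot"],s["force"])
p=vision.camera("side")
for d in vision.masks_of(p,"canister_a"):
    for c0 in((456,240),(460,65)):
        b=mbox(d["pixels"])
        if abs(box(proj(p,cyl+[*c0,0]))-b).max()<20: print(c0,fit(p,d["pixels"],c0))
cv2.imwrite("pics/c3.png",cv2.resize(p["img"][140:290,210:400,::-1],None,fx=3,fy=3))
E
```

```text
[455.14856354 238.24091077  86.82722487] [ 0.73922144  0.67345841 -0.00213942 -0.0009258 ] [ 0.42779514 -0.56991949  0.36287771]
(456, 240) (array([456.5, 238.8]), array([ 0.1,  0.1, -0.1, -0.1]))
(460, 65) (array([459.6,  66.6]), array([ 0. , -0.1, -0. ,  0.1]))
```

View pics/c3.png

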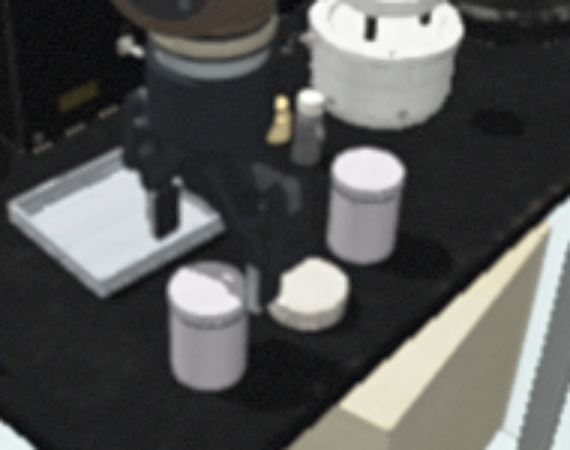

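Canister B stands upright at crop (365,205), and the fingers straddle A at crop (208,325). Descending.

servo_tool:
  moves:
    - [[1,0,20,0,0,0],[0,0,18,0,0,0],[0,0,10,0,0,0],[0,0,0,0,0,0],[0,0,0,0,0,0]]

```text
time: 9.95
position: [456.9, 241.4, 41.2]
eef_rot: [0.738, 0.674, 0.0, 0.0]
force: [0.1, -0.3, -0.0]
opening: 0.994
grip_force: 0.0
```

servo_tool:
  moves:
    - [[0,0,0,0,0,0],[0,0,0,0,0,0],[0,0,0,0,0,0],[0,0,0,0,0,0],[0,0,0,0,0,0]]
  grip: 0

```text
time: 10.58
position: [456.6, 241.4, 41.4]
eef_rot: [0.738, 0.674, 0.0, 0.0]
force: [-1.8, 0.0, 5.6]
opening: 0.576
grip_force: 61.3
```

servo_tool:
  moves:
    - [[0,0,-10,0,0,0],[0,0,-20,0,0,0],[0,0,-20,0,0,0],[0,0,0,0,0,0],[0,0,0,0,0,0]]

```text
time: 11.2
position: [455.2, 240.8, 89.2]
eef_rot: [0.738, 0.674, -0.001, -0.001]
force: [-0.3, -0.2, -7.0]
opening: 0.577
grip_force: 63.7
```

servo_tool:
  moves:
    - [[0,0,0,0,0,0],[0,0,0,0,0,0],[0,0,0,0,0,0],[0,0,0,0,0,0],[0,0,0,0,0,0]]

```text
time: 11.82
position: [456.5, 241.2, 90.7]
eef_rot: [0.738, 0.674, 0.0, 0.0]
force: [-0.5, 0.2, -6.5]
opening: 0.572
grip_force: 63.6
```

-6.5 N, so this is the heavy can. Carrying it to the tray: tool x -48, y +159.5.

servo_tool:
  moves:
    - [[-6,20,0,0,0,0],[-12,40,0,0,0,0],[-12,40,0,0,0,0],[-12,40,0,0,0,0],[-6,19.5,0,0,0,0]]

```text
time: 12.45
position: [614.4, 177.2, 91.0]
eef_rot: [0.739, 0.674, 0.001, 0.001]
force: [-0.3, 0.6, -6.2]
opening: 0.579
grip_force: 64.0
```

servo_tool:
  moves:
    - [[0,0,0,0,0,0],[0,0,10,0,0,0],[0,0,10,0,0,0],[0,0,10,0,0,0],[0,0,0,0,0,0]]

```text
time: 13.08
position: [609.4, 179.1, 58.8]
eef_rot: [0.738, 0.675, -0.002, -0.001]
force: [-0.4, -0.0, -6.3]
opening: 0.576
grip_force: 64.2
```

```bash
python3 - <<'E'
from h import *
s=sensors.read_state(); print(s["position"],s["eef_rot"],s["force"])
p=vision.camera("side")
cv2.imwrite("pics/c4.png",cv2.resize(p["img"][130:260,190:360,::-1],None,fx=4,fy=4))
E
```

```text
[609.35648061 179.05500761  58.77112006] [ 0.73822089  0.67455655 -0.00150639 -0.0010514 ] [-0.3567781  -0.02452642 -6.2552625 ]
```

View pics/c4.png

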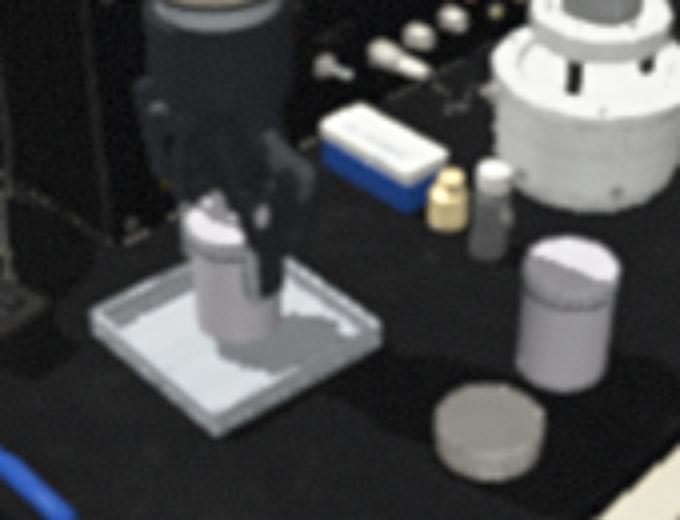

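The can is upright over the tray (bottom at crop (237,335)), about 15 mm above the floor. Lowering gently.

servo_tool:
  moves:
    - [[0,0,4,0,0,0],[0,0,4,0,0,0],[0,0,3,0,0,0],[0,0,1,0,0,0],[0,0,0.5,0,0,0]]

```text
time: 13.75
position: [611.0, 178.9, 48.1]
eef_rot: [0.738, 0.674, 0.0, -0.0]
force: [-0.3, -0.1, -6.8]
opening: 0.577
grip_force: 64.2
```

servo_tool:
  moves:
    - [[0,0,0.5,0,0,0],[0,0,0.5,0,0,0],[0,0,0.5,0,0,0],[0,0,0.5,0,0,0],[0,0,0,0,0,0]]

```text
time: 14.38
position: [610.9, 178.9, 46.1]
eef_rot: [0.738, 0.674, -0.0, -0.0]
force: [-0.5, 0.9, -6.8]
opening: 0.579
grip_force: 64.2
```

servo_tool:
  moves:
    - [[0,0,0.5,0,0,0],[0,0,0.5,0,0,0],[0,0,0.5,0,0,0],[0,0,0.5,0,0,0],[0,0,0,0,0,0]]

```text
time: 15.0
position: [611.0, 179.0, 44.6]
eef_rot: [0.738, 0.674, -0.0, -0.0]
force: [-1.9, -0.2, -3.0]
opening: 0.579
grip_force: 64.3
```

Contact is beginning.

servo_tool:
  moves:
    - [[0,0,0.3,0,0,0],[0,0,0.2,0,0,0],[0,0,0,0,0,0],[0,0,0,0,0,0],[0,0,0,0,0,0]]

```text
time: 15.62
position: [611.0, 179.0, 44.5]
eef_rot: [0.738, 0.674, -0.0, -0.0]
force: [-5.4, -0.1, 3.2]
opening: 0.576
grip_force: 64.7
```

servo_tool:
  moves:
    - [[0,0,0,0,0,0],[0,0,0,0,0,0],[0,0,0,0,0,0],[0,0,0,0,0,0],[0,0,0,0,0,0]]
  grip: 85

```text
time: 16.25
position: [611.0, 179.0, 43.6]
eef_rot: [0.738, 0.674, 0.0, 0.0]
force: [0.3, 0.1, 0.3]
opening: 0.996
grip_force: 0.0
```

servo_tool:
  moves:
    - [[0,0,-20,0,0,0],[0,0,-40,0,0,0],[0,0,-50,0,0,0],[0,0,-50,0,0,0],[0,0,0,0,0,0]]

```text
time: 16.88
position: [614.4, 179.5, 212.2]
eef_rot: [0.738, 0.674, 0.006, 0.004]
force: [1.0, -0.2, 0.5]
opening: 0.999
grip_force: 0.0
```

servo_tool:
  moves:
    - [[0,-50,0,0,0,0],[0,-50,0,0,0,0],[0,-50,0,0,0,0],[0,0,0,0,0,0],[0,0,0,0,0,0]]

```text
time: 17.5
position: [462.1, 192.5, 204.3]
eef_rot: [0.738, 0.674, 0.001, 0.001]
force: [1.0, 0.4, -0.4]
opening: 0.994
grip_force: 0.0
```

```bash
python3 - <<'E'
from h import *
s=sensors.read_state(); print(s["position"],s["joint_velocities"].round(3),s["force"])
p=vision.camera("side")
for d in vision.masks_of(p,"canister_a"):
    for c0,z in(((611,179),3),((460,65),0)):
        if abs(box(proj(p,cyl+[*c0,z]))-mbox(d["pixels"])).max()<20: print(c0,fit(p,d["pixels"],c0,z))
cv2.imwrite("pics/c5.png",cv2.resize(p["img"][130:260,190:360,::-1],None,fx=4,fy=4))
E
```

```text
[462.12783383 192.54211023 204.32019626] [-0.01   0.024 -0.032 -0.001  0.002 -0.   ] [ 0.99501579  0.41588502 -0.43242812]
(460, 65) (array([459.6,  66.6]), array([ 0. , -0.1, -0. ,  0.1]))
(611, 179) (array([610.7, 176.4]), array([ 0.4, -0.3, -0.4,  0.3]))
```

View pics/c5.png

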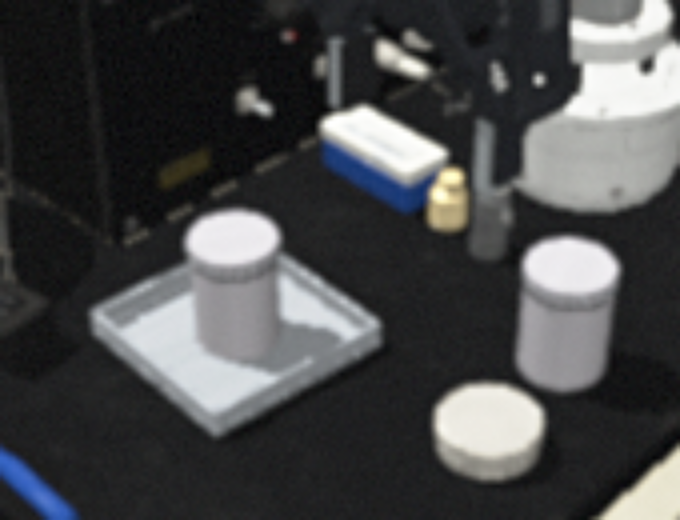

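The heavy can stands upright mid-tray at crop (237,285). The light can stands upright on the bench at crop (568,310), and the gripper is clear of both. Handing in.

```bash
python3 -c "
from workcell import arm
print(arm.sign_off())"
```

```text
the job is handed in; nothing more can be done
None
```

The heavy canister (about 6.5 N when lifted) stands upright near the middle of the tray, the light one (about 1 N) stands upright on the bench well clear of it, and the job is handed in at about 18 s; sign-off gave no verdict.

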